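# Index the weld cradle slide to its tacking hole

## Robot

A 6-joint arm with a two-finger parallel gripper is mounted at the origin on the work surface. World frame = base frame: x ahead of the robot, y to its left, z up, the work surface at z = 0. Lengths are in m, angles in degrees, forces in N, time in s.
With the tool pointing down it reaches from about 0.375 to 0.9 m from the base axis. Payload 3.1 kg.
Tool frame: the origin (TCP) lies at the very end of the fingers, on their centre line; the grasp point (between the pads) lies 19 mm behind it (bot.tcp_to_grasp is the distance from the TCP to the grasp point, in m); z points along the fingers, y is the direction in which the jaws open and shut (so a half turn about z gives the same grasp; the last joint's range is limited). The gripper opens to 87 mm and grips with 3 to 60 N. Pads are 19 mm wide; open, the fingers measure 117 mm over their backs; the gripper's body (75 mm by 190 mm) begins 51 mm behind the grasp point.
Start: joints at [-85.113, 30.224, 82.088, -0, 67.689, -10.227], TCP at [0.163, -0.603, 0.223] pointing down, gripper open.
Joint ranges: [-176.69, 176.69], [-43.24, 126.21], [12.49, 139.97], [-82, 262], [0, 151.66], [-163.58, 163.58]. Speed limits (degrees/s): [159.86, 159.86, 180, 180, 180, 180].

## Interface

Orientations are given as a 3x3 rotation matrix whose columns are the frame's x, y, z axes.
In Python, from rig import telemetry, eyes, order, bot gives the robot as it stands. The module is installed in compiled form; this text tells all that it offers.
- The arm moves only by the tool servo_tool, never from a script. Its argument "targets" is a list of rows, each a list of 2 entries, a list of its own where there are three numbers: the shift along the tool's x, y, z in m, then the turn, a rotation vector about the tool's x, y, z in rad. In form: [[[tx, ty, tz], [wx, wy, wz]], ...]. A call has 1 to 12 rows; each row is the pose to reach, as a shift and turn from the pose commanded when the call began, along the tool's axes at that moment; what a row does not reach only later rows make up. A row lasts 1/8 s, in which the tool goes at most 62.5 mm and 10.7 degrees, less where a joint would pass 70% of its speed; a pose out of reach is approached as far as the arm can. A call with a gripper value outside its range is refused whole. "gripper" is the finger opening in m, from 0 to 0.087, set as the call begins (left out, the last holds). The fingers move at their own pace and stop on an object; the grip force is fixed at half the most. Time passes only in rows, so rows that repeat a pose let the fingers close. It gives the time, the measured TCP pose, the force and the opening at its end, in the units of the state.
- telemetry.read_state(): the state, without advancing time (a new reading comes with each control period).
- eyes.capture(name): name is "scene" or "top" or "wrist"; returns a dict with "pixels" (420x560x3 uint8, blue, green, red), "intrinsics" (3x3 intrinsics, pixels), "k1" (the pictures are not rectified: a ray, as slopes to the right and down, at radius r is drawn at 1 + k1 r^2 times it, then the intrinsics apply), "extrinsics" (4x4, takes a point from camera to world coordinates); the wrist camera has in their place "T_tool_cam" (4x4, takes a point from camera to tool coordinates, whose origin is the TCP and whose axes are the flange's). Camera axes: x right, y down, z forward; pixel columns grow to the right and rows downward; lengths in m; the calibration is good to about 2 mm. A picture is of the moment at which its call begins: read the wrist's pose just before it. There is no depth.
- order.hand_in(): hands the job in, once; it reports no verdict.
The state is a dict: "time_s": time; "joint_positions": joint angles; "qvel": joint speeds; "tau": joint torques, N m; "position": TCP position; "tcp_rot": TCP orientation; "force": force on the tool from outside, world axes, zero at the start; "moment": the same for the moment, N m; "opening": opening from 0.0 (shut) to 1.0 (fully open).
Only numpy, scipy, OpenCV 4.12 (cv2) and the standard library are available. Lean on these libraries where they do the work, as an engineer would, in place of code of your own. Each camera call takes 0.05 s, during which the arm holds its last target. There are 200 camera calls.

## Task

On the slide that carries the V-block cradle with the tube stub in it, pull the index plunger knob up, slide the carriage along its rail to the other index block, and release the plunger so that its pin drops fully home into that block's hole. Leave the other slide, the one with the flat upright stop plate, where it is.

Things in the scene. Friction and masses are not known exactly. Their poses are not given: they have to be found in the camera images.
- cradle_knob (a point): Centre of the black upright knob (30 mm diameter, 32 mm tall) of the cradle slide, 116 mm above the bench when down. x axis: along the rail towards the target block; z up; it does not turn. Below it: housing 26 mm wide, top at 95 mm, on an aluminium carriage (66 mm along the rail, deck top at 54 mm). V-block and tube 63 mm to its -y side top out at 95 mm. Carriage slides along x only, about 1 N.
- cradle_hole (a point): Centre of the mouth (top face, 38 mm above the bench) of the target hole: 18 mm diameter, countersunk 4 mm, in a steel block 40 mm along the rail x 34 x 26 mm on the bolted-down base plate. x along the rail, z up. It lies 70 to 140 mm from the parked knob along the knob's +x; in place, the knob is right above it. The like parking block is under the carriage.
- cradle_plunger (a joint): Lift of the cradle slide's plunger, m: 0 fully down, 0.026 fully pulled. A spring draws it down with 5 to 6.5 N. Its 10 mm round-nosed pin stands 15 mm deep in the hole when down: pull at least 17 mm to clear a block. Let go, it snaps down: into a hole, onto a block's top, or beside a block, whose side then bars the way.
- stop_slide (a joint): Travel of the other slide's carriage along its rail, m: about 0 where it is parked. That slide is alike but carries a flat upright plate in place of the V-block and tube. The slides lie left and right of the robot, either one on either side, each with its rail roughly along the robot's x (within 0.4 rad).

How it is judged:
By the outcome, as a careful person would: the job done as asked, in the order asked, and still so for the second after the job is handed in, with the robot touching nothing.
It also fails if it takes over 32 s, if anything falls off the work surface, if the arm or the gripper's body presses on something with over 40 N, if the wrist force passes 120 N, or if a joint passes its speed limit or range.

## Working session

There is one attempt and no reset: what is moved stays moved. The work goes in short steps, Python scripts to look and compute and a tool call to move; the robot and the scene stay as the last step left them, time stands still between calls to the robot, and variables do not carry over. Pictures are saved under pics/ and viewed, about 8 in all and at most 12, crops included, and the job is handed in when it is done.

Besides the shell and the picture viewer there is one more tool, called after "Emit:" by a JSON object that holds its "fn" and its "kwargs", one argument or row to a line. servo_tool: Moves the arm, as the interface text tells. Its arguments: {"type":"object","properties":{"targets":{"type":"array","items":{"type":"array"}},"gripper":{"type":"number"}},"required":["targets"]}

```bash
mkdir -p pics; cat > h.py <<'E'
import numpy as np, cv2
from rig import telemetry, eyes, order, bot
def ray(c,u,v,Tw=None):
    K=np.array(c["intrinsics"]);k1=c["k1"]
    d=np.array([(u-K[0,2])/K[0,0],(v-K[1,2])/K[1,1]]);s=d.copy()
    for _ in range(30): s=d/(1+k1*(s@s))
    T=np.array(c["extrinsics"]) if Tw is None else Tw
    return T[:3,3],T[:3,:3]@np.array([s[0],s[1],1.])
def at_z(c,u,v,z,Tw=None):
    o,d=ray(c,u,v,Tw); return o+d*(z-o[2])/d[2]
def tw():
    s=telemetry.read_state();T=np.eye(4);T[:3,:3]=np.array(s["tcp_rot"]).reshape(3,3);T[:3,3]=s["position"];return T
E
python3 - <<'E'
from h import *
import pickle
c={}
for n in("top","scene"):
    c[n]=eyes.capture(n);cv2.imwrite(f"pics/{n}0.png",c[n]["pixels"]);print(n,c[n]["extrinsics"],c[n]["intrinsics"],c[n]["k1"])
pickle.dump(c,open("c0.pkl","wb"));s=telemetry.read_state();print(s)
E
```

```text
top [[-0.05541163 -0.9693592   0.23931629  0.35870737]
 [-0.99846139  0.05329217 -0.0153233   0.02321334]
 [ 0.0021001  -0.23979716 -0.97082074  0.89559773]
 [ 0.          0.          0.          1.        ]] [[431.91502824   0.         282.13047662]
 [  0.         431.91502824 212.68372143]
 [  0.           0.           1.        ]] -0.09618603350005615
scene [[ 0.57252113  0.67052993 -0.47181476  0.90824047]
 [ 0.81988744 -0.46679382  0.33149377 -0.24812151]
 [ 0.00203628 -0.57662218 -0.81700839  0.76466026]
 [ 0.          0.          0.          1.        ]] [[466.40729813   0.         285.50175549]
 [  0.         466.40729813 210.99368515]
 [  0.           0.           1.        ]] -0.0971034171741596
{'time_s': 0.1, 'joint_positions': array([-8.51143585e+01,  3.02736445e+01,  8.21495858e+01, -1.63610964e-03,
        6.76891579e+01, -1.02279574e+01]), 'qvel': array([ 0.028205  , -0.0686755 , -0.07317462,  0.04106235,  0.00421972,
       -0.0005698 ]), 'tau': array([-3.04818441e-04, -4.40985346e+01, -1.77150679e+01,  6.35304954e-02,
        5.34176803e-02, -3.65442315e-05]), 'position': array([ 0.16291462, -0.60270558,  0.22166643]), 'tcp_rot': array([[ 9.65407972e-01,  2.60743955e-01, -1.93381033e-04],
       [ 2.60743828e-01, -9.65406052e-01,  1.95216673e-03],
       [ 3.22324456e-04, -1.93506024e-03, -9.99998076e-01]]), 'force': array([-0.32527383, -0.29990013,  0.10424232]), 'moment': array([ 0.0137571 , -0.03754279, -0.000913  ]), 'opening': 0.9998475946826196}
```

View pics/top0.png

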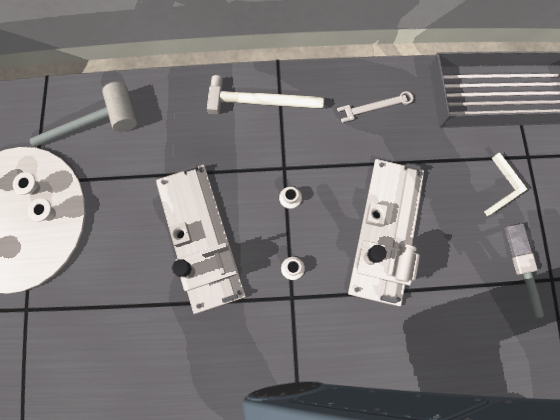

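View pics/scene0.png

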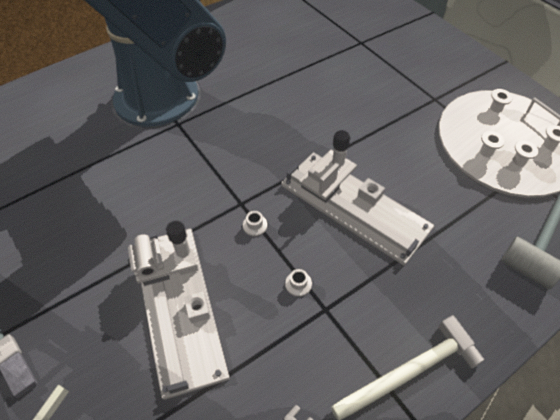

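Cradle slide is on the robot's right (top: knob ~(376,254), hole ~(376,213); scene: knob ~(177,232), hole ~(197,305)). The plate slide is on the left. I'll enlarge both for precise pixels.

```bash
python3 - <<'E'
from h import *
import pickle
c=pickle.load(open("c0.pkl","rb"))
a=cv2.resize(c["top"]["pixels"][150:310,340:440],None,fx=3.75,fy=3.75,interpolation=cv2.INTER_CUBIC)
b=cv2.resize(c["scene"]["pixels"][210:370,120:220],None,fx=3.75,fy=3.75,interpolation=cv2.INTER_CUBIC)
cv2.imwrite("pics/crop.png",np.hstack([a,b]))
t,s=c["top"],c["scene"]
for n,p in(("knobtop z132",(376,252)),):
    print(n,at_z(t,*p,.13))
print("hole",at_z(t,376,213,.038),at_z(s,197,304,.038))
print("knobc",at_z(t,376.5,254,.116),at_z(s,177,232,.116))
# base plate long edges (top cam), z~0.012
for e in(((376,160),(350,296)),((424,168),(400,304))):
    p,q=[at_z(t,*x,.012) for x in e];d=p-q;print(p,q,np.degrees(np.arctan2(d[1],d[0])))
E
```

```text
knobtop z132 [ 0.46555725 -0.15317631  0.13      ]
hole [ 0.55885407 -0.18292232  0.038     ] [ 0.56053825 -0.18508007  0.038     ]
knobc [ 0.46378538 -0.15693991  0.116     ] [ 0.46582433 -0.15695578  0.116     ]
[ 0.68377322 -0.20233349  0.012     ] [ 0.39557381 -0.11825139  0.012     ] -16.26459030381271
[ 0.66012451 -0.30659761  0.012     ] [ 0.37309798 -0.21866405  0.012     ] -17.032989737148057
```

View pics/crop.png

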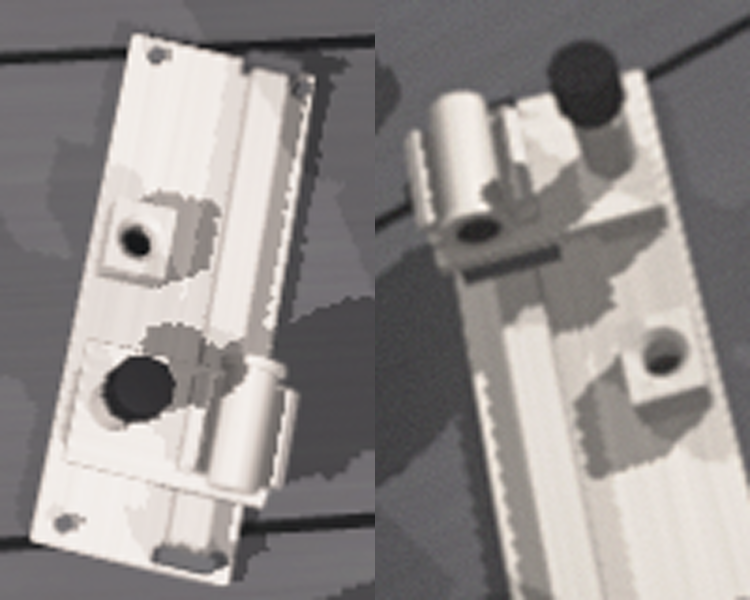

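Emit:
{"fn": "servo_tool", "kwargs": {
  "targets": [
    [[0.024, -0.021, 0.001], [0, 0, -0.06]],
    [[0.061, -0.053, 0.003], [0, 0, -0.153]],
    [[0.102, -0.088, 0.005], [0, 0, -0.255]],
    [[0.143, -0.123, 0.008], [0, 0, -0.357]],
    [[0.184, -0.158, 0.01], [0, 0, -0.459]],
    [[0.224, -0.194, 0.012], [0, 0, -0.56]],
    [[0.265, -0.229, 0.014], [0, 0, -0.662]],
    [[0.306, -0.264, 0.017], [0, 0, -0.764]],
    [[0.347, -0.299, 0.019], [0, 0, -0.866]],
    [[0.384, -0.331, 0.021], [0, 0, -0.958]],
    [[0.408, -0.352, 0.022], [0, 0, -1.019]],
    [[0.408, -0.352, 0.022], [0, 0, -1.019]]
  ],
  "gripper": 0.07
}}

```text
time_s: 1.6
position: [0.4655, -0.1552, 0.2002]
tcp_rot: [[0.28, 0.96, -0.001], [0.96, -0.28, 0.001], [0.0, -0.001, -1.0]]
force: [-0.2, -0.9, -0.7]
opening: 0.803
```

```bash
python3 - <<'E'
from h import *
import pickle
T=tw();c=eyes.capture("wrist");W=T@np.array(c["T_tool_cam"]);pickle.dump((c,W),open("w1.pkl","wb"))
print(T.round(4));print(np.array(c["T_tool_cam"]).round(3))
cv2.imwrite("pics/w1.png",c["pixels"])
E
```

```text
[[ 2.804e-01  9.599e-01 -7.000e-04  4.655e-01]
 [ 9.599e-01 -2.804e-01  6.000e-04 -1.552e-01]
 [ 3.000e-04 -9.000e-04 -1.000e+00  2.002e-01]
 [ 0.000e+00  0.000e+00  0.000e+00  1.000e+00]]
[[ 0.    -0.965 -0.262  0.071]
 [ 1.     0.    -0.     0.001]
 [ 0.    -0.262  0.965 -0.162]
 [ 0.     0.     0.     1.   ]]
```

View pics/w1.png

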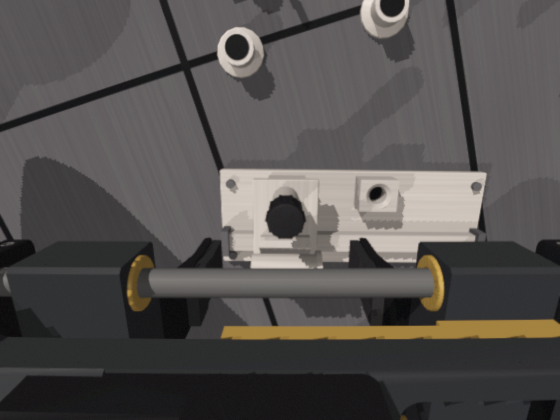

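Wrist view: the knob is at about (286,217), centred between the fingers, and the hole mouth at about (377,194). The base edge is horizontal, so the jaw axis follows the rail.

```bash
python3 - <<'E'
from h import *
import pickle
c,W=pickle.load(open("w1.pkl","rb"));T=tw()
k=at_z(c,286,216,.12,W);h=at_z(c,377,194,.038,W)
a,b=at_z(c,222,171,.012,W),at_z(c,485,173,.012,W);d=b-a
print(k,h,np.degrees(np.arctan2(d[1],d[0])))
for p in(k,h,[.465,-.157,.116],[.5597,-.184,.038]): print((T[:3,:3].T@(np.array(p)-T[:3,3])).round(4))
E
```

```text
[ 0.46685221 -0.15724588  0.12      ] [ 0.55853358 -0.18430991  0.038     ] -16.639992850575716
[-0.0002  0.002   0.0803]
[-0.0003  0.0977  0.1622]
[-0.0005  0.0001  0.0843]
[0.0003 0.0987 0.1622]
```

Emit:
{"fn": "servo_tool", "kwargs": {
  "targets": [
    [[0, 0.001, 0.02], [0, 0, 0]],
    [[0, 0.001, 0.05], [0, 0, 0]],
    [[0, 0.001, 0.075], [0, 0, 0]],
    [[0, 0.001, 0.09], [0, 0, 0]],
    [[0, 0.001, 0.097], [0, 0, 0]],
    [[0, 0.001, 0.097], [0, 0, 0]]
  ]
}}

```text
time_s: 2.4
position: [0.4656, -0.1581, 0.1033]
tcp_rot: [[0.285, 0.958, -0.001], [0.958, -0.285, 0.0], [0.0, -0.001, -1.0]]
force: [-0.7, 0.8, -0.2]
opening: 0.803
```

Emit:
{"fn": "servo_tool", "kwargs": {
  "targets": [
    [[0, 0, 0], [0, 0, 0]],
    [[0, 0, 0], [0, 0, 0]],
    [[0, 0, 0], [0, 0, 0]],
    [[0, 0, 0], [0, 0, 0]],
    [[0, 0, 0], [0, 0, 0]],
    [[0, 0, 0], [0, 0, 0]]
  ],
  "gripper": 0.022
}}

```text
time_s: 3.15
position: [0.4659, -0.1572, 0.1036]
tcp_rot: [[0.284, 0.959, -0.0], [0.959, -0.284, 0.0], [0.0, -0.0, -1.0]]
force: [0.6, 0.7, 1.4]
opening: 0.332
```

Gripped (about 29 mm). Now I'll lift 22 mm.

Emit:
{"fn": "servo_tool", "kwargs": {
  "targets": [
    [[0, 0, -0.004], [0, 0, 0]],
    [[0, 0, -0.009], [0, 0, 0]],
    [[0, 0, -0.014], [0, 0, 0]],
    [[0, 0, -0.019], [0, 0, 0]],
    [[0, 0, -0.022], [0, 0, 0]],
    [[0, 0, -0.022], [0, 0, 0]],
    [[0, 0, -0.022], [0, 0, 0]]
  ]
}}

```text
time_s: 4.03
position: [0.4658, -0.1573, 0.1254]
tcp_rot: [[0.284, 0.959, -0.0], [0.959, -0.284, 0.0], [0.0, -0.001, -1.0]]
force: [0.5, -0.1, -7.0]
opening: 0.335
```

```bash
python3 - <<'E'
from h import *
s=telemetry.read_state();print(s["position"],s["force"],s["opening"])
c=eyes.capture("scene");cv2.imwrite("pics/s2.png",cv2.resize(c["pixels"][170:370,90:290],None,fx=3,fy=3,interpolation=cv2.INTER_CUBIC))
E
```

```text
[ 0.46580622 -0.15725489  0.12544383] [ 0.50012953 -0.08310241 -6.97931576] 0.3348525445648965
```

View pics/s2.png

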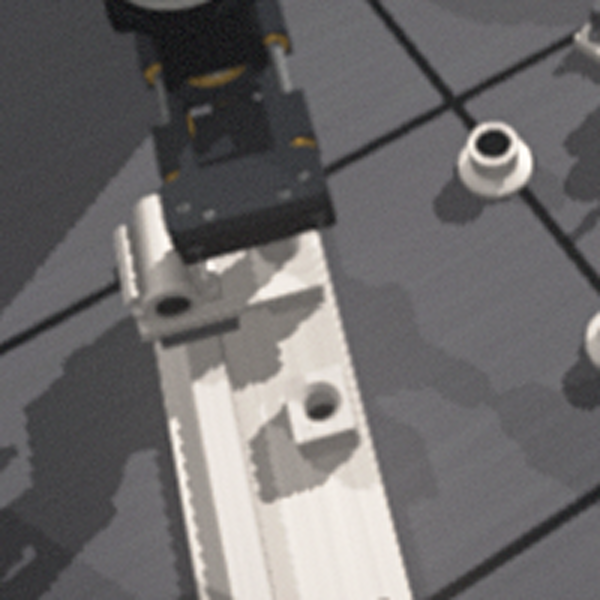

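The knob is up: spring force is 7 N and the carriage is free. Slide 97 mm along tool y.

Emit:
{"fn": "servo_tool", "kwargs": {
  "targets": [
    [[0, 0.004, 0], [0, 0, 0]],
    [[0, 0.012, 0], [0, 0, 0]],
    [[0, 0.022, 0], [0, 0, 0]],
    [[0, 0.032, 0], [0, 0, 0]],
    [[0, 0.042, 0], [0, 0, 0]],
    [[0, 0.052, 0], [0, 0, 0]],
    [[0, 0.062, 0], [0, 0, 0]],
    [[0, 0.072, 0], [0, 0, 0]],
    [[0, 0.082, 0], [0, 0, 0]],
    [[0, 0.091, 0], [0, 0, 0]],
    [[0, 0.097, 0], [0, 0, 0]],
    [[0, 0.097, 0], [0, 0, 0]]
  ]
}}

```text
time_s: 5.58
position: [0.5604, -0.1857, 0.1257]
tcp_rot: [[0.284, 0.959, 0.002], [0.959, -0.284, -0.001], [-0.001, 0.003, -1.0]]
force: [0.3, -2.8, -6.4]
opening: 0.332
```

```bash
python3 - <<'E'
from h import *
import pickle
T=tw();s=telemetry.read_state();print(s["position"],s["force"],s["opening"])
print(T[:3,:3].T@(np.array([.5592,-.1842,.038])-T[:3,3]))
c=eyes.capture("scene");t=eyes.capture("top")
f=lambda p:cv2.resize(p,None,fx=3,fy=3,interpolation=cv2.INTER_CUBIC)
cv2.imwrite("pics/s3.png",np.hstack([f(c["pixels"][200:390,110:240]),f(t["pixels"][150:340,330:460])]))
E
```

```text
[ 0.56039301 -0.18574377  0.1257392 ] [ 0.30030006 -2.79493941 -6.41552223] 0.3323684252054703
[ 0.00119431 -0.00181793  0.08773393]
```

View pics/s3.png

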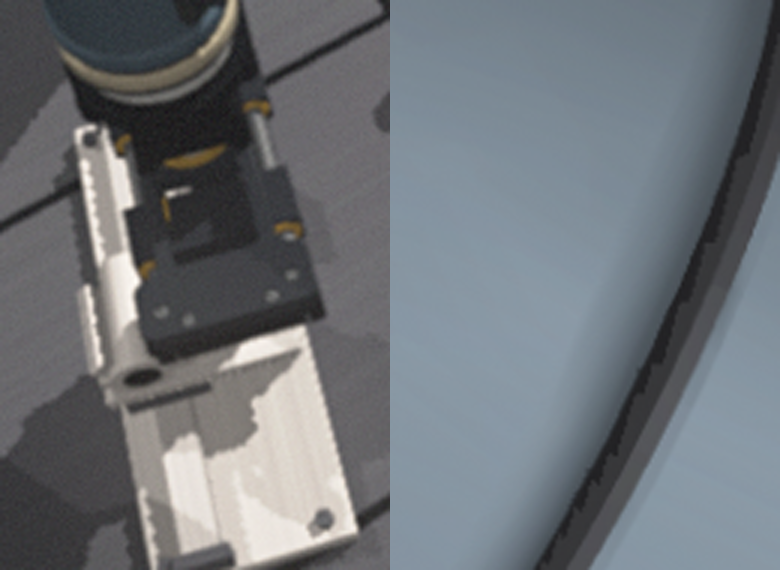

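The carriage (V-block and tube) has moved along and covers the target block. The TCP is within about 2 mm of the measured hole. I'll lower the pin part way under control and watch the force, then release.

Emit:
{"fn": "servo_tool", "kwargs": {
  "targets": [
    [[0, -0.001, 0], [0, 0, 0]],
    [[0, -0.001, 0], [0, 0, 0]],
    [[0, -0.001, 0.004], [0, 0, 0]],
    [[0, -0.001, 0.008], [0, 0, 0]],
    [[0, -0.001, 0.012], [0, 0, 0]],
    [[0, -0.001, 0.015], [0, 0, 0]],
    [[0, -0.001, 0.015], [0, 0, 0]],
    [[0, -0.001, 0.015], [0, 0, 0]]
  ]
}}

```text
time_s: 6.68
position: [0.5581, -0.1849, 0.1103]
tcp_rot: [[0.284, 0.959, -0.0], [0.959, -0.284, -0.0], [-0.0, -0.0, -1.0]]
force: [-1.7, -5.2, -6.3]
opening: 0.332
```

The spring still pulls down at 6 N with the lift near 7 mm, so the pin is inside the hole. Release.

Emit:
{"fn": "servo_tool", "kwargs": {
  "targets": [
    [[0, 0, 0], [0, 0, 0]],
    [[0, 0, 0], [0, 0, 0]],
    [[0, 0, 0], [0, 0, 0]],
    [[0, 0, 0], [0, 0, 0]],
    [[0, 0, -0.015], [0, 0, 0]],
    [[0, 0, -0.05], [0, 0, 0]],
    [[0, 0, -0.09], [0, 0, 0]],
    [[0, 0, -0.12], [0, 0, 0]],
    [[0, 0, -0.13], [0, 0, 0]],
    [[0, 0, -0.13], [0, 0, 0]]
  ],
  "gripper": 0.07
}}

```text
time_s: 7.92
position: [0.5582, -0.1847, 0.2412]
tcp_rot: [[0.284, 0.959, 0.001], [0.959, -0.284, -0.001], [-0.0, 0.001, -1.0]]
force: [0.2, 0.8, -0.6]
opening: 0.805
```

```bash
python3 - <<'E'
from h import *
import pickle
T=tw();c=eyes.capture("wrist");W=T@np.array(c["T_tool_cam"]);s=eyes.capture("scene");t=eyes.capture("top")
pickle.dump((c,W,s,t),open("f.pkl","wb"))
f=lambda p:cv2.resize(p,None,fx=3,fy=3,interpolation=cv2.INTER_CUBIC)
cv2.imwrite("pics/s4.png",np.hstack([f(c["pixels"][110:300,220:350]),f(s["pixels"][200:390,110:240])]))
print(telemetry.read_state()["position"])
E
```

```text
[ 0.55717469 -0.18421462  0.23907197]
```

View pics/s4.png

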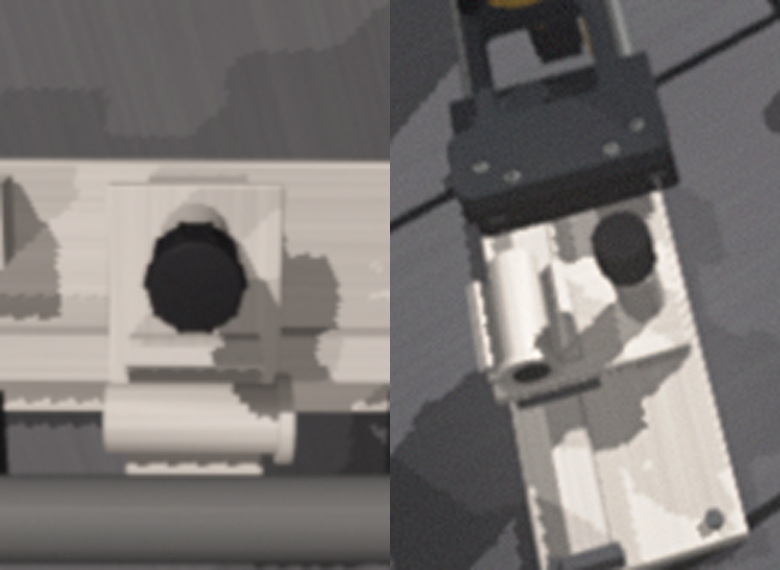

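Carriage at the new block, knob looks down (a short gap to the housing). Check the knob's height by triangulation, and the stop slide by comparing its pixels with the first scene picture.

```bash
python3 - <<'E'
from h import *
import pickle
c,W,s,t=pickle.load(open("f.pkl","rb"));c0=pickle.load(open("c0.pkl","rb"))
def tri(r1,r2):
    (o,d),(p,e)=r1,r2;A=np.stack([d,-e],1);x=np.linalg.lstsq(A,p-o,rcond=None)[0]
    return (o+d*x[0]+p+e*x[1])/2,np.linalg.norm(o+d*x[0]-p-e*x[1])
print("before",tri(ray(c0["top"],377.1,253.7),ray(c0["scene"],176.3,232.4)))
c1,W1=pickle.load(open("w1.pkl","rb"))
print("before w",tri(ray(c1,286,217,W1),ray(c0["scene"],176.3,232.4)))
print("after",tri(ray(c,285,202.3,W),ray(s,188,283)))
d=cv2.absdiff(c0["scene"]["pixels"],s["pixels"])[120:265,280:435];print("stop slide diff",d.mean(),np.percentile(d,99))
E
```

```text
before (array([ 0.46459188, -0.15826479,  0.11432143]), np.float64(0.0004877449607468106))
before w (array([ 0.46653203, -0.15863458,  0.11724494]), np.float64(0.000480444283630785))
after (array([ 0.55902038, -0.18646779,  0.11591557]), np.float64(0.0003732768633765766))
stop slide diff 11.192139414163886 39.0
```

```bash
python3 - <<'E'
from h import *
import pickle
c,W,s,t=pickle.load(open("f.pkl","rb"));c0=pickle.load(open("c0.pkl","rb"))
g=lambda p:cv2.cvtColor(p,cv2.COLOR_BGR2GRAY)
for y0,y1,x0,x1 in((130,200,290,360),(172,202,355,390)):
    m=cv2.matchTemplate(g(s["pixels"])[y0-20:y1+20,x0-20:x1+20],g(c0["scene"]["pixels"])[y0:y1,x0:x1],cv2.TM_CCOEFF_NORMED)
    print(cv2.minMaxLoc(m)[1::2])
order.hand_in()
E
```

```text
(0.980056881904602, (20, 20))
(0.9871581196784973, (20, 20))
the job is handed in; nothing more can be done
```

I pulled the cradle slide's knob up 22 mm and slid the carriage about 97 mm along its rail to the other index block. I then lowered the plunger part way into the hole, let go, backed the gripper off upward, and handed in at about 8 s.

- **Pin in the hole:** with the plunger let down to about 7 mm of lift, the spring still pulled about 6 N, so the pin was inside the hole and not resting on the block. After release I measured the knob centre at 116 mm above the bench, the height given for fully down.
- **Position:** the knob measured within about 2–3 mm of the hole position I had found beforehand.
- **Other slide:** the stop-plate slide's carriage and block matched the first picture with no pixel shift. A plain difference of that area was not zero (mean 11 grey levels). I put that down to changed shadows and noise but did not check it further.
- **Forces:** wrist forces at the end of each move never exceeded about 9 N. The highest sideways reading was about 5 N, while lowering the pin. The gripper was clear of everything at hand-in.

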